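Press a tube stopper with the coaxial coarse/fine knobs of a capping press

ROBOT

A 6-joint arm with a two-finger parallel gripper is mounted at the origin on the work surface. World frame = base frame: x ahead of the robot, y to its left, z up, the work surface at z = 0. Lengths are in m, angles in degrees, forces in N, time in s.
With the tool pointing down it reaches from about 0.375 to 0.9 m from the base axis. Payload 3.1 kg.
Tool frame: the origin (TCP) lies where the fingers leave the gripper's body, on its centre line; the fingertips stand 70 mm ahead of it and the grasp point (between the pads) lies 51 mm ahead of it; y points along the fingers, z is the direction in which the jaws open and shut, and the axes are right-handed (so a half turn about y gives the same grasp; the last joint's range is limited). The gripper opens to 87 mm and grips with 3 to 60 N. Pads are 19 mm wide; open, the fingers measure 117 mm over their backs; the gripper's body (75 mm by 190 mm) begins 51 mm behind the grasp point.
Start: joints at [61.851, 30.224, 82.088, -0, 67.689, -10.227], TCP at [0.192, 0.595, 0.292] pointing down, gripper open.
Joint ranges: [-176.69, 176.69], [-43.24, 126.21], [12.49, 139.97], [-82, 262], [0, 151.66], [-163.58, 163.58]. Speed limits (degrees/s): [159.86, 159.86, 180, 180, 180, 180].

INTERFACE

Orientations are given as a 3x3 rotation matrix whose columns are the frame's x, y, z axes.
In Python, from rig import bot gives the robot as it stands.
- The arm moves only by the shell command python3 -m pendant 'ROWS'. ROWS is JSON, a list of rows, each a list of 3 entries, a list of its own where there are three numbers: the shift along the tool's x, y, z in cm, then the turn, a rotation vector about the tool's x, y, z in rad, then the closure, from 0 (fully open) to 1 (shut). In form: [[[dx, dy, dz], [ax, ay, az], jaw], ...]. A call has 1 to 20 rows; each row shifts and turns the commanded pose from where the row before left it, along the tool's axes as they then stand; what a row does not reach is not made up. A row lasts 1/12 s, in which the tool goes at most 41.7 mm and 7.16 degrees, less where a joint would pass 70% of its speed; a pose out of reach is approached as far as the arm can. A call with a gripper value outside its range is refused whole. The fingers move at their own pace and stop on an object; the grip force is fixed at half the most. Time passes only in rows, so rows that do not move let the fingers close. It gives the time, the measured TCP pose, the force and the opening at its end, in the units of the state.
- bot.read_state(): the state, without advancing time (a new reading comes with each control period).
- bot.capture(name): name is "scene" or "top"; returns a dict with "img" (400x640x3 uint8, red, green, blue), "fx", "fy", "cx", "cy" (pixels), "R" (3x3) and "t" (3): a world point X has camera coordinates R X + t. Camera axes: x right, y down, z forward; pixel columns grow to the right and rows downward; lengths in m; the calibration is good to about 2 mm. A picture is of the moment at which its call begins. There is no depth.
- bot.hand_in(): hands the job in, once; it reports no verdict.
The state is a dict: "time_s": time; "joint_positions": joint angles; "qvel": joint speeds; "tau": joint torques, N m; "position": TCP position; "tcp_rot": TCP orientation; "force": force on the tool from outside, world axes, zero at the start; "moment": the same for the moment, N m; "opening": opening from 0.0 (shut) to 1.0 (fully open).
Only numpy, scipy, OpenCV 4.12 (cv2) and the standard library are available. Lean on these libraries where they do the work, as an engineer would, in place of code of your own. Each camera call takes 0.05 s, during which the arm holds its last target.

TASK

A stoppered sample tube stands in the small capping press. Turn the large outer (coarse) ring clockwise until you feel the foot just rest lightly on the stopper, without turning the inner knob; then turn only the small inner (fine) knob clockwise about 0.9 rad further, so that the tube is squeezed against the foot with about 30 N, without moving the ring again. Let go and leave the press pressing; never drive it hard with the coarse ring, and leave the rack, dish and canister where they are.

Things in the scene. Friction and masses are not known exactly. Their poses are not given: they have to be found in the camera images.
- press: white and grey capping press, fixed to the table. Origin: on the knob axis at table level; z up, open side to its +x, column (36 x 60 mm) at -x. Base 190 x 130 x 10 mm; overhanging head 160 x 86 mm (from 47 mm on the +x side to 113 mm on the -x side of the axis), flat top 175 mm above the table. A grey block (60 x 60 mm, top at 35 mm) holds the tube under the head.
- knob_axis (a point): point on the vertical axis of both knobs, 205 mm above the table: top face of the outer ring and foot of the inner knob. Outer ring: black, ribbed, 60 mm in diameter, 22 mm high (183 to 205 mm above the table), on a 40 mm neck 8 mm high. Inner knob: metal, 26 mm in diameter, 28 mm high (205 to 233 mm above the table).
- ring (a joint): angle of the outer (coarse) ring, rad, growing clockwise seen from above; clockwise lowers the foot 10 mm per rad. Stiff (about 0.5 N m of friction, which leaves a residual torque after each stop, much the same after equal small steps); stays where left. First contact comes 0.5 to 1.35 rad from the start, not measured beforehand.
- inner_mark (a point): red line on top of the inner (fine) knob, 10 mm from the axis, turning with it, 233 mm above the table. Clockwise seen from above raises the rest under the tube 3 mm per rad, pushing the tube up against the foot; about 0.16 N m of friction, stays where it is left. It can turn at least 2.5 rad clockwise from any start.
- carriage: steel spindle, 22 mm in diameter, under the head, moved by the ring; origin on the axis at its lower end. It carries a stem of unknown length with the blue sprung foot (20 mm). At contact the foot pushes 4 N at once, then about 8 N per mm: 80 N per rad of ring, 24 N per rad of inner knob. Each N adds 0.01 N m to the ring's torque, 0.003 to the inner's. Light rest 3-16 N; final press 18-42 N; over 55 N breaks.
- tube: sample tube, 13 mm in diameter, 75 mm long, with a red stopper (16 mm in diameter, 15 mm high) whose top is 90 mm above the tube's bottom (origin). It stands loose in the block, on the rest, its bottom 14 mm above the table; do not touch it.
- rack: pink and orange foam rack 70 x 200 x 48 mm with red-capped tubes up to 113 mm high; origin centre of underside. Leave it.
- dish: shallow round steel dish, 170 mm across, 38 mm high; origin centre of underside. Leave it.
- canister: open steel canister, 80 mm across, 95 mm high; origin centre of underside. Leave it.
Things that resemble listed ones, but are neither listed nor needed, are in the scene too. Leave any brown or turquoise look-alike of the press alone.

How it is judged:
By the outcome, as a careful person would: the job done as asked, in the order asked, and still so for the second after the job is handed in, with the robot touching nothing.
It also fails if it takes over 64 s, if anything falls off the work surface, if the arm or the gripper's body presses on something with over 40 N, if the wrist force passes 120 N, or if a joint passes its speed limit or range.

## Working session

There is one attempt and no reset: what is moved stays moved. The work goes in short steps, Python scripts to look and compute and a shell command to move; the robot and the scene stay as the last step left them, time stands still between calls to the robot, and variables do not carry over. Pictures are saved under pics/ and viewed, and the job is handed in when it is done.

```bash
ls; mkdir -p pics; python3 - <<'E'
from rig import bot
import cv2,numpy as np
np.set_printoptions(precision=4,suppress=True)
for n in("scene","top"):
    c=bot.capture(n); cv2.imwrite(f"pics/{n}0.png",c["img"][:,:,::-1]); print(n,c["fx"],c["fy"],c["cx"],c["cy"],np.array(c["R"]),c["t"])
print(bot.read_state())
E
```

```text
pics
scene 426.7603466344713 426.7603466344713 314.2073163611081 197.44565662622702 [[-0.7392  0.6734  0.0087]
 [ 0.3851  0.4332 -0.8149]
 [-0.5525 -0.599  -0.5796]] [ 0.4278 -0.0994  1.4355]
top 370.50682031634244 370.50682031634244 321.86050677853177 193.56541200100222 [[ 0.0258 -0.9993  0.0276]
 [-0.9896 -0.0295 -0.1409]
 [ 0.1417 -0.0237 -0.9896]] [-0.0372  0.5705  0.9549]
{'time_s': 0.1, 'joint_positions': array([ 61.852 ,  30.272 ,  82.1494,   0.0006,  67.6897, -10.2263]), 'qvel': array([ 0.0446, -0.0998, -0.2828, -0.0583,  0.0201, -0.0677]), 'tau': array([ -0.0005, -44.0987, -17.715 ,   0.0635,   0.0534,  -0.    ]), 'position': array([0.192 , 0.5942, 0.2914]), 'tcp_rot': array([[ 0.9515, -0.0009,  0.3077],
       [-0.3077, -0.0017,  0.9515],
       [-0.0004, -1.    , -0.0019]]), 'force': array([-0.1507, -0.3152, -0.7317]), 'moment': array([-0.0331, -0.0238, -0.0106]), 'opening': 1.0006533489082758}
```

View pics/scene0.png

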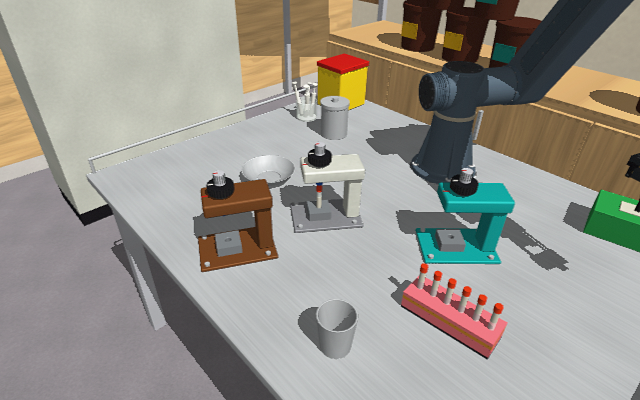

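View pics/top0.png

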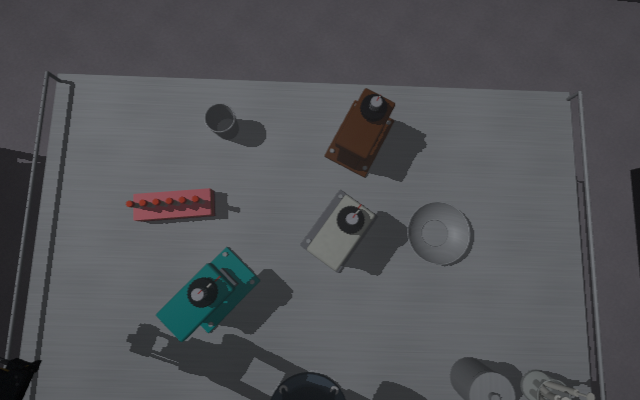

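The white press is at about top (350,219) and scene (320,155); the brown and turquoise look-alikes, rack, dish and canister are all clear of it. I'll zoom in and measure.

```bash
cat > h.py <<'E'
import numpy as np,cv2
def ray(c,u,v):
    R=np.array(c["R"]);t=np.array(c["t"]); d=R.T@np.array([(u-c["cx"])/c["fx"],(v-c["cy"])/c["fy"],1]); return -R.T@t,d
def onz(c,u,v,z):
    o,d=ray(c,u,v); return o+d*(z-o[2])/d[2]
def proj(c,X):
    p=np.array(c["R"])@np.array(X)+np.array(c["t"]); return c["cx"]+c["fx"]*p[0]/p[2],c["cy"]+c["fy"]*p[1]/p[2]
def tri(c1,p1,c2,p2):
    o1,d1=ray(c1,*p1);o2,d2=ray(c2,*p2)
    s=np.linalg.lstsq(np.c_[d1,-d2],o2-o1,rcond=None)[0]
    a=o1+d1*s[0];b=o2+d2*s[1]; return (a+b)/2,np.linalg.norm(a-b)
def zoom(img,u,v,w,h,k,f):
    cv2.imwrite(f,cv2.resize(img[v-h:v+h,u-w:u+w,::-1],None,fx=k,fy=k,interpolation=cv2.INTER_CUBIC))
E
python3 - <<'E'
from h import *
a=cv2.imread("pics/top0.png")[:,:,::-1];b=cv2.imread("pics/scene0.png")[:,:,::-1]
zoom(a,345,230,50,45,6,"pics/tz.png");zoom(b,325,190,45,55,5,"pics/sz.png")
E
```

```text
(no output)
```

View pics/tz.png

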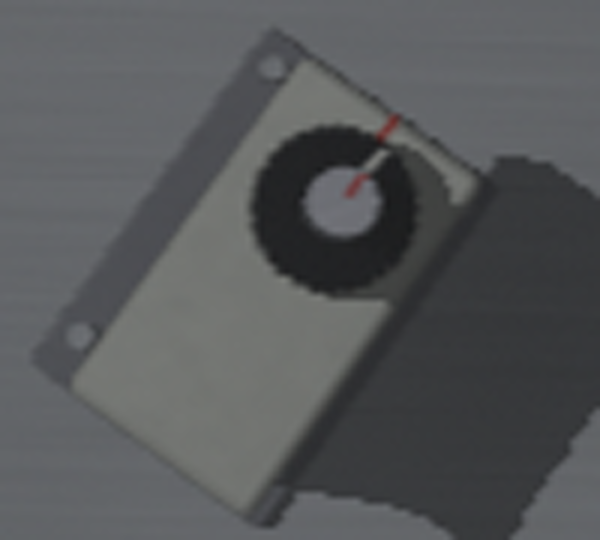

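View pics/sz.png

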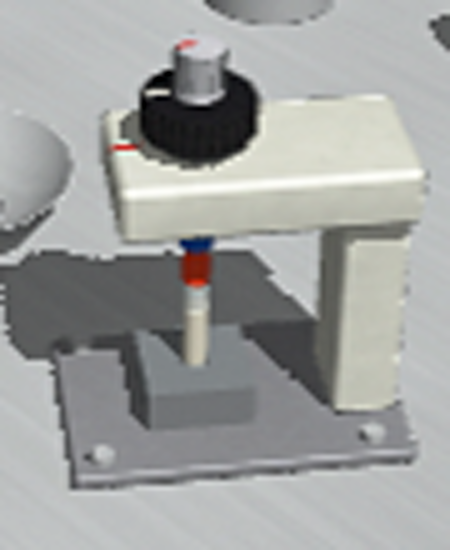

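```bash
python3 - <<'E'
from h import *
from rig import bot
np.set_printoptions(precision=4,suppress=True)
T=bot.capture("top");S=bot.capture("scene")
g=cv2.cvtColor(T["img"],cv2.COLOR_RGB2GRAY).astype(int)
# dark ring blob near (350,220)
m=np.zeros_like(g,np.uint8); m[200:240,330:366]=(g[200:240,330:366]<48)
n,l,s,c=cv2.connectedComponentsWithStats(m)
i=1+np.argmax(s[1:,4]); print(s[i],c[i])
cn=max(cv2.findContours((l==i).astype(np.uint8),cv2.RETR_EXTERNAL,cv2.CHAIN_APPROX_NONE)[0],key=len)
(u,v),r=cv2.minEnclosingCircle(cn);print("circ",u,v,r, cv2.fitEllipse(cn))
e=cv2.fitEllipse(cn)[0]
for z in(.195,.205):print(z,onz(T,*e,z))
print("knobtop",onz(T,295+342/6-.5/1,185+201/6-.5,.233), "r ring m", r*0.74/370)
# scene: knob top centre zoom (201,48), 
print("tri knobtop",tri(T,(351.6,218.1),S,(280+201/5-.4,135+48/5-.4)))
# head corners top z .175 in top view zoomed
def P(x,y):return (295+x/6-.4,185+y/6-.4)
C=[onz(T,*P(x,y),.175) for x,y in((303,57),(486,180),(255,522),(70,387))]
print(np.array(C)); 
for i in range(4):print(np.linalg.norm(C[i]-C[(i+1)%4]))
d=C[0]-C[3];print(np.degrees(np.arctan2(d[1],d[0])));d=C[1]-C[2];print(np.degrees(np.arctan2(d[1],d[0])))
d=C[0]-C[1];print(np.degrees(np.arctan2(d[1],d[0])))
d=C[3]-C[2];print(np.degrees(np.arctan2(d[1],d[0])))
print("redmark",onz(T,*P(355,186),.233))
# boundary of inner knob in scene
E
```

```text
[337 206  28  28 423] [350.0095 220.0946]
circ 350.57574462890625 219.51515197753906 13.701132774353027 ((350.5189208984375, 219.59230041503906), (24.674747467041016, 25.124671936035156), 154.64260864257812)
0.195 [ 0.4921 -0.0837  0.195 ]
0.205 [ 0.4913 -0.0826  0.205 ]
knobtop [ 0.4927 -0.0818  0.233 ] r ring m 0.02740226554870605
tri knobtop (array([ 0.4913, -0.0807,  0.2327]), np.float64(0.0036619853568758023))
[[ 0.5525 -0.0722  0.175 ]
 [ 0.5067 -0.1437  0.175 ]
 [ 0.3753 -0.0571  0.175 ]
 [ 0.4237  0.014   0.175 ]]
0.08487314597735675
0.1573427559374922
0.08602591400969925
0.15494265402971574
-33.80125180218914
-33.37606635770003
57.36159024069459
55.75027182875585
redmark [ 0.498  -0.0866  0.233 ]
```

The three axis estimates agree to about 1 mm: ring circle, knob top triangulation and head outline (155 x 86 mm, yaw −33.5°). They put the axis at about (0.4915, −0.082). Keeping the present jaw heading leaves joint 6 enough range, so I'll lift and go over, clear of the turquoise press.

```bash
python3 -m pendant '[[[0,-4,0],[0,0,0],0],[[0,-4,0],[0,0,0],0],[[2.6,0,-2.9],[0,0,0],0],[[2.6,0,-2.9],[0,0,0],0],[[2.6,0,-2.9],[0,0,0],0],[[2.6,0,-2.9],[0,0,0],0],[[2.6,0,-2.9],[0,0,0],0],[[2.6,0,-2.9],[0,0,0],0],[[2.6,0,-2.9],[0,0,0],0],[[2.6,0,-2.9],[0,0,0],0],[[2.6,0,-2.9],[0,0,0],0],[[2.6,0,-2.9],[0,0,0],0],[[2.6,0,-2.9],[0,0,0],0],[[2.6,0,-2.9],[0,0,0],0],[[2.6,0,-2.9],[0,0,0],0],[[2.6,0,-2.9],[0,0,0],0],[[2.6,0,-2.9],[0,0,0],0],[[2.6,0,-2.9],[0,0,0],0],[[0,0,0],[0,0,0],0],[[0,0,0],[0,0,0],0]]'
cat > st.py <<'E'
from h import *
from rig import bot
np.set_printoptions(precision=4,suppress=True)
AX=np.array([.4915,-.082])
s=bot.read_state();R=s["tcp_rot"];p=s["position"]
print("t",s["time_s"],"p",p,"ang_z",np.degrees(np.arctan2(R[1,2],R[0,2])),"y",R[:,1],"q",s["joint_positions"],"F",s["force"],"M",s["moment"],"op",s["opening"])
d=R.T@np.array([AX[0]-p[0],AX[1]-p[1],0]);print("tool shift cm to axis",d*100)
E
python3 st.py
```

```text
time_s: 1.87
position: [0.446, 0.0234, 0.372]
tcp_rot: [[0.95, -0.0, 0.312], [-0.312, 0.0, 0.95], [-0.0, -1.0, 0.0]]
force: [-0.5, 0.6, -0.4]
opening: 0.996
t 1.8667 p [0.446  0.0234 0.372 ] ang_z 71.8134967078761 y [-0.0004  0.0003 -1.    ] q [-11.4026  10.4079 100.211    0.0155  69.4055 -83.2216] F [-0.5132  0.5665 -0.3603] M [0.0115 0.0172 0.0002] op 0.9960048224914543
tool shift cm to axis [ 7.6135 -0.0052 -8.5878]
```

```bash
python3 -m pendant '[[[2.5,0,-2.85],[0,0,0],0],[[2.5,0,-2.85],[0,0,0],0],[[2.6,0,-2.9],[0,0,0],0],[[0,4,0],[0,0,0],0],[[0,1,0],[0,0,0],0],[[0,0,0],[0,0,0],0],[[0,0,0],[0,0,0],0]]'
python3 st.py; python3 - <<'E'
from h import *
from rig import bot
for n,a in(("top",(345,220)),("scene",(325,165))):
    c=bot.capture(n); zoom(c["img"],*a,60,50,6,f"pics/{n}1.png")
E
```

```text
time_s: 2.45
position: [0.4905, -0.0786, 0.3218]
tcp_rot: [[0.952, -0.002, 0.306], [-0.306, 0.001, 0.952], [-0.002, -1.0, 0.001]]
force: [0.5, -0.1, -0.2]
opening: 1.0
t 2.45 p [ 0.4905 -0.0786  0.3218] ang_z 72.16785156953635 y [-0.0021  0.0012 -1.    ] q [-22.0234  18.1971  97.9854   0.0209  63.9566 -94.2005] F [ 0.54   -0.0659 -0.1895] M [-0.0262 -0.0178 -0.0018] op 1.0000561702516424
tool shift cm to axis [ 0.1958 -0.0006 -0.2939]
```

View pics/scene1.png

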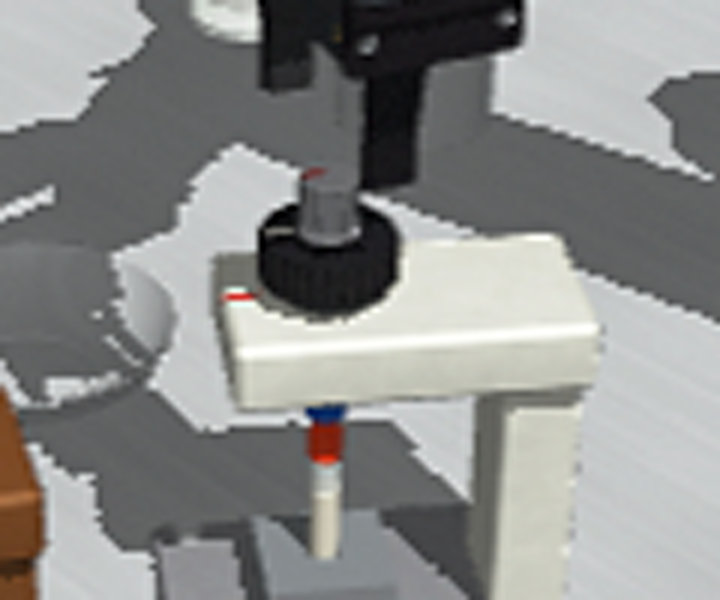

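View pics/top1.png

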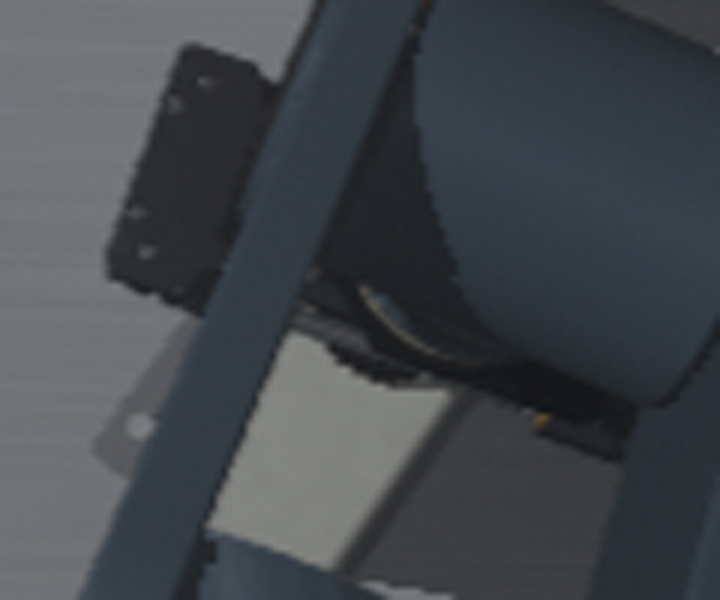

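Scene view is unobstructed: foot at about (327,165) above the red stopper, ring's white mark and inner knob's red mark both visible. The top view is hidden by the arm. Next I correct the offset, descend and close on the ring.

```bash
python3 -m pendant '[[[0.2,0,-0.3],[0,0,0],0],[[0,2.5,0],[0,0,0],0],[[0,2.5,0],[0,0,0],0],[[0,1.0,0],[0,0,0],0],[[0,0.75,0],[0,0,0],0],[[0,0,0],[0,0,0],0],[[0,0,0],[0,0,0],0],[[0,0,0],[0,0,0],0]]'
python3 st.py; python3 - <<'E'
from h import *
from rig import bot
c=bot.capture("scene"); zoom(c["img"],325,165,60,50,6,f"pics/scene2.png")
E
```

```text
time_s: 3.22
position: [0.493, -0.0837, 0.2559]
tcp_rot: [[0.952, 0.003, 0.307], [-0.307, -0.001, 0.952], [0.003, -1.0, -0.0]]
force: [-0.4, 0.0, -0.0]
opening: 1.0
t 3.2167 p [ 0.493  -0.0837  0.2559] ang_z 72.09725313701854 y [ 0.0026 -0.0011 -1.    ] q [-22.4636  23.6086 102.1045  -0.002   54.126  -94.5597] F [-0.3986  0.0351 -0.0198] M [ 0.008  -0.0364  0.0028] op 0.9998698864494249
tool shift cm to axis [-0.1959 -0.0006  0.1189]
```

View pics/scene2.png

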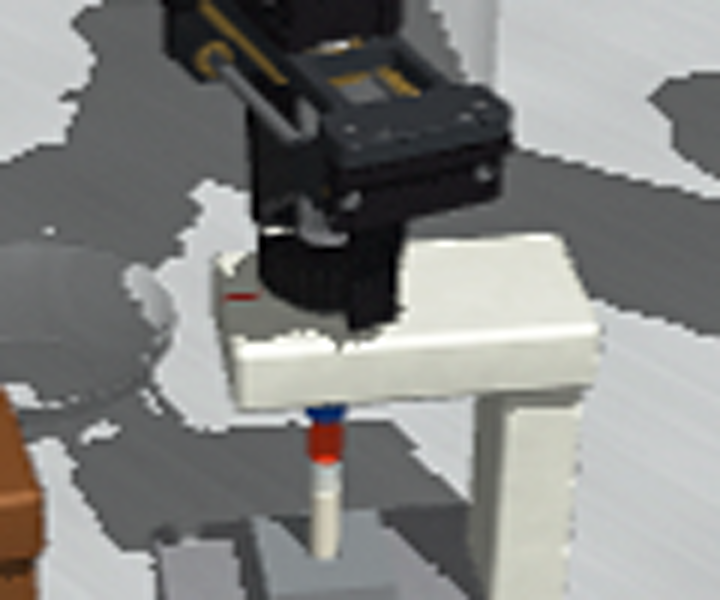

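```bash
python3 -m pendant '[[[-0.1,0,0],[0,0,0],0],[[0,0,0],[0,0,0],0]]'; python3 st.py|head -2; python3 -m pendant '[[[0,0,0],[0,0,0],0.2],[[0,0,0],[0,0,0],0.3],[[0,0,0],[0,0,0],0.6],[[0,0,0],[0,0,0],0.6],[[0,0,0],[0,0,0],0.6],[[0,0,0],[0,0,0],0.6]]'
python3 st.py
```

```text
time_s: 3.43
position: [0.4914, -0.0832, 0.2555]
tcp_rot: [[0.952, 0.001, 0.308], [-0.308, -0.001, 0.952], [0.001, -1.0, -0.0]]
force: [-0.4, -0.6, -0.2]
opening: 0.998
t 3.4333 p [ 0.4914 -0.0832  0.2555] ang_z 72.08323129030084 y [ 0.0013 -0.0005 -1.    ] q [-22.485   23.5532 102.3179   0.0008  54.0515 -94.5687] F [-0.4299 -0.6061 -0.1856] M [ 0.0439 -0.0165 -0.0375] op 0.9975822612823297
tool shift cm to axis [-0.0241 -0.      0.1224]
time_s: 3.93
position: [0.4914, -0.0825, 0.2547]
tcp_rot: [[0.951, 0.001, 0.309], [-0.309, 0.002, 0.951], [-0.0, -1.0, 0.002]]
force: [1.1, 3.5, -0.6]
opening: 0.684
t 3.9333 p [ 0.4914 -0.0825  0.2547] ang_z 72.02261906703738 y [ 0.0006  0.0019 -1.    ] q [-22.4584  23.6298 102.3392   0.1411  54.0403 -94.5638] F [ 1.1253  3.5243 -0.6136] M [ 0.5172 -0.172  -0.0238] op 0.6835443596242016
tool shift cm to axis [-0.006   0.0001  0.0514]
```

Ring gripped (opening 0.684, i.e. 59.5 mm). First contact is at least 0.5 rad away, so I'll turn 0.4 rad and set up averaged moment readings.

```bash
cat > m.py <<'E'
from h import *
from rig import bot
import sys
M=[];q=[];tt=[];a=[];F=[]
for i in range(int(sys.argv[1]) if len(sys.argv)>1 else 4):
    c=bot.capture("scene"); s=bot.read_state();R=s["tcp_rot"]
    M.append(s["moment"][2]);tt.append(s["tau"][5]);q.append(s["joint_positions"][5]);F.append(np.abs(s["force"]).max())
    a.append(np.degrees(np.arctan2(R[1,2],R[0,2])))
zoom(c["img"],325,165,60,50,6,"pics/cur_%d.png"%round(s["time_s"]*100))
print("t %.2f Mz %.4f sd %.3f tau6 %.4f sd %.3f q6 %.2f turn(rad) %.4f F %.1f op %.3f"%(s["time_s"],np.mean(M),np.std(M),np.mean(tt),np.std(tt),np.mean(q),np.radians(72.08-np.mean(a)),max(F),s["opening"]))
E
python3 m.py; python3 -m pendant '[[[0,0,0.05],[0,0.1,0],0.6],[[0,0,0],[0,0.1,0],0.6],[[0,0,0],[0,0.1,0],0.6],[[0,0,0],[0,0.02,0],0.6],[[0,0,0],[0,0,0],0.6]]';python3 m.py
python3 -m pendant '[[[0,0,0],[0,0.04,0],0.6],[[0,0,0],[0,0,0],0.6]]';python3 m.py
python3 -m pendant '[[[0,0,0],[0,0.04,0],0.6],[[0,0,0],[0,0,0],0.6]]';python3 m.py
```

```text
t 4.13 Mz -0.0867 sd 0.040 tau6 -0.0717 sd 0.007 q6 -94.56 turn(rad) 0.0007 F 5.2 op 0.682
time_s: 4.55
position: [0.4913, -0.0826, 0.2547]
tcp_rot: [[0.807, -0.0, 0.59], [-0.59, 0.0, 0.807], [-0.0, -1.0, -0.0]]
force: [1.3, 3.1, -0.5]
opening: 0.678
t 4.75 Mz 0.1616 sd 0.047 tau6 0.1615 sd 0.030 q6 -76.26 turn(rad) 0.3186 F 4.0 op 0.682
time_s: 4.92
position: [0.4913, -0.0826, 0.2547]
tcp_rot: [[0.782, -0.0, 0.623], [-0.623, 0.0, 0.782], [-0.0, -1.0, 0.0]]
force: [0.7, 4.3, 0.9]
opening: 0.679
t 5.12 Mz 0.0562 sd 0.023 tau6 0.0474 sd 0.013 q6 -73.92 turn(rad) 0.3596 F 4.4 op 0.686
time_s: 5.28
position: [0.4913, -0.0826, 0.2547]
tcp_rot: [[0.757, -0.0, 0.654], [-0.654, 0.0, 0.757], [-0.0, -1.0, 0.0]]
force: [1.3, 4.4, -0.1]
opening: 0.683
t 5.48 Mz 0.0386 sd 0.020 tau6 0.0328 sd 0.013 q6 -71.62 turn(rad) 0.3997 F 4.7 op 0.682
```

```bash

python3 -m pendant '[[[0,0,0],[0,0.04,0],0.6],[[0,0,0],[0,0,0],0.6]]'|head -1;python3 m.py
python3 -m pendant '[[[0,0,0],[0,0.04,0],0.6],[[0,0,0],[0,0,0],0.6]]'|head -1;python3 m.py; ls -t pics|head -1; cp pics/$(ls -t pics|head -1) pics/v.png
```

```text
time_s: 5.65
t 5.85 Mz 0.0329 sd 0.032 tau6 0.0346 sd 0.013 q6 -69.33 turn(rad) 0.4396 F 4.7 op 0.684
time_s: 6.02
t 6.22 Mz 0.0189 sd 0.016 tau6 0.0360 sd 0.014 q6 -67.04 turn(rad) 0.4795 F 5.0 op 0.678
cur_622.png
```

View pics/v.png

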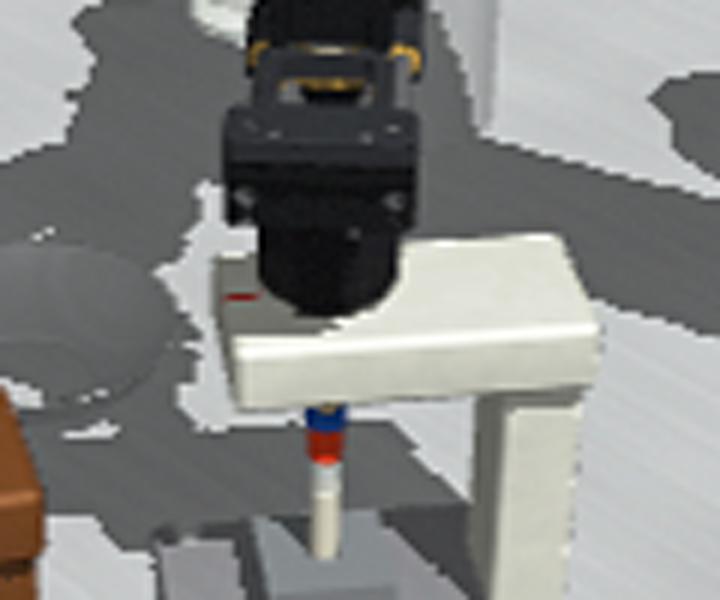

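The ring turns: the blue foot's lower edge went from v≈420 to v≈430 in the zoom. Continuing in equal 0.04 rad steps.

```bash

python3 -m pendant '[[[0,0,0],[0,0.04,0],0.6],[[0,0,0],[0,0,0],0.6]]'|head -1;python3 m.py 5
```

```text
time_s: 6.38
t 6.63 Mz 0.0153 sd 0.039 tau6 0.0411 sd 0.016 q6 -64.75 turn(rad) 0.5195 F 4.6 op 0.683
```

```bash

python3 -m pendant '[[[0,0,0],[0,0.04,0],0.6],[[0,0,0],[0,0,0],0.6]]'|head -1;python3 m.py 5
```

```text
time_s: 6.8
t 7.05 Mz 0.0391 sd 0.049 tau6 0.0368 sd 0.014 q6 -62.45 turn(rad) 0.5596 F 4.9 op 0.683
```

```bash

python3 -m pendant '[[[0,0,0],[0,0.04,0],0.6],[[0,0,0],[0,0,0],0.6]]'|head -1;python3 m.py 5
```

```text
time_s: 7.22
t 7.47 Mz 0.0395 sd 0.038 tau6 0.0366 sd 0.014 q6 -60.16 turn(rad) 0.5996 F 3.9 op 0.683
```

```bash

python3 -m pendant '[[[0,0,0],[0,0.04,0],0.6],[[0,0,0],[0,0,0],0.6]]'|head -1;python3 m.py 5
```

```text
time_s: 7.63
t 7.88 Mz 0.0414 sd 0.050 tau6 0.0371 sd 0.014 q6 -57.87 turn(rad) 0.6395 F 4.5 op 0.683
```

```bash

python3 -m pendant '[[[0,0,0],[0,0.04,0],0.6],[[0,0,0],[0,0,0],0.6]]'|head -1;python3 m.py 5;  cp pics/$(ls -t pics|head -1) pics/v2.png
```

```text
time_s: 8.05
t 8.30 Mz 0.0127 sd 0.013 tau6 0.0377 sd 0.015 q6 -55.58 turn(rad) 0.6795 F 4.0 op 0.682
```

View pics/v2.png

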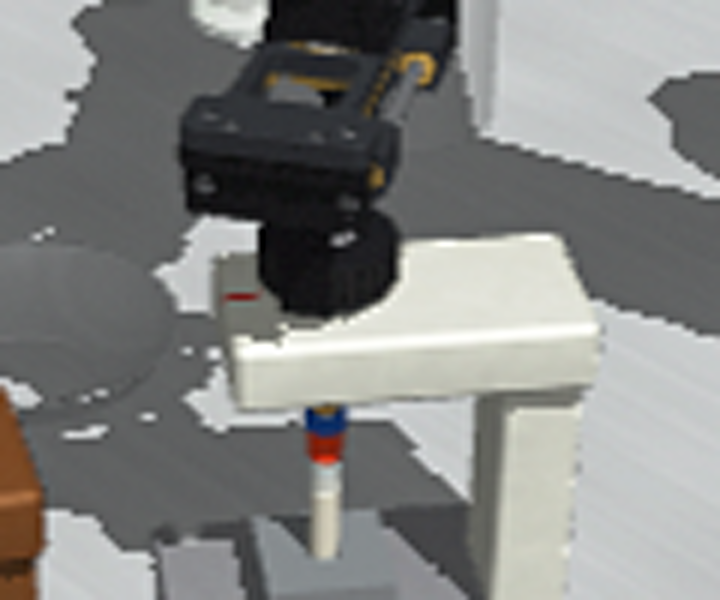

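The foot's bottom is now at v≈435. I'll predict where it should be at contact.

```bash
python3 - <<'E'
from h import *
from rig import bot
c=bot.capture("scene");o=-np.array(c["R"]).T@np.array(c["t"])
d=o[:2]-[.4915,-.082];d/=np.linalg.norm(d)
f=lambda r,z:(lambda p:((p[0]-265)*6,(p[1]-115)*6))(proj(c,[.4915+r*d[0],-.082+r*d[1],z]))
print("stopper bottom front",f(.008,.089),"stop top front",f(.008,.104),"foot bottom front contact",f(.010,.104),"block top",f(.0065,.035))
im=c["img"].astype(int)
# column profile at u=318..320 
for v in range(180,195): print(v,im[v,318],im[v,320],im[v,321])
E
```

```text
stopper bottom front (np.float64(317.19838368692183), np.float64(464.7048800281836)) stop top front (np.float64(317.6556262268466), np.float64(437.1742203749464)) foot bottom front contact (np.float64(317.61393121905667), np.float64(439.68468466571613)) block top (np.float64(315.64005476522516), np.float64(558.5321586057714))
180 [196 197 185] [194 195 185] [194 197 184]
181 [196 199 186] [200 202 190] [199 199 187]
182 [129 127 118] [115 108  88] [105 102  95]
183 [105  76  28] [94 73 41] [38 47 68]
184 [ 52  70 100] [46 64 98] [ 3 37 91]
185 [15 45 96] [14 45 96] [10 41 93]
186 [ 15  48 102] [ 19  47 100] [20 44 95]
187 [51 46 83] [56 41 72] [84 46 51]
188 [132  33   9] [131  29   7] [120  42  28]
189 [127  34  15] [127  34  15] [116  42  32]
190 [127  31  10] [127  29  10] [112  50  43]
191 [204  53  29] [204  52  27] [115  56  50]
192 [173 138 127] [160 137 130] [142 154 153]
193 [166 175 172] [181 191 187] [140 146 144]
194 [166 171 168] [183 188 183] [141 144 141]
```

Measured blue/red boundary is at v≈187.4 full-frame, within about 1–2 mm of the predicted contact height. Going on one small step at a time.

```bash

python3 -m pendant '[[[0,0,0],[0,0.04,0],0.6],[[0,0,0],[0,0,0],0.6]]'|head -1;python3 m.py 5
```

```text
time_s: 8.52
t 8.77 Mz 0.0283 sd 0.047 tau6 0.0349 sd 0.014 q6 -53.28 turn(rad) 0.7195 F 3.5 op 0.684
```

```bash

python3 -m pendant '[[[0,0,0],[0,0.04,0],0.6],[[0,0,0],[0,0,0],0.6]]'|head -1;python3 m.py 5
```

```text
time_s: 8.93
t 9.18 Mz 0.0470 sd 0.039 tau6 0.0387 sd 0.015 q6 -50.99 turn(rad) 0.7595 F 3.8 op 0.681
```

```bash

python3 -m pendant '[[[0,0,0],[0,0.04,0],0.6],[[0,0,0],[0,0,0],0.6]]'|head -1;python3 m.py 5
```

```text
time_s: 9.35
t 9.60 Mz 0.0282 sd 0.038 tau6 0.0402 sd 0.015 q6 -48.70 turn(rad) 0.7995 F 3.5 op 0.683
```

```bash
cat > r.py <<'E'
from rig import bot
s=bot.read_state();print("inst Mz %.3f tau6 %.4f qd6 %.2f"%(s["moment"][2],s["tau"][5],s["qvel"][5]))
E
python3 -m pendant '[[[0,0,0],[0,0.04,0],0.6]]'|head -1;python3 r.py;python3 -m pendant '[[[0,0,0],[0,0,0],0.6]]'|head -1;python3 m.py 5; cp pics/$(ls -t pics|head -1) pics/v3.png
python3 - <<'E'
from rig import bot
im=bot.capture("scene")["img"].astype(int)
for v in range(182,194): print(v,im[v,318],im[v,320])
E
```

```text
time_s: 9.68
inst Mz 0.462 tau6 0.0067 qd6 29.33
time_s: 9.77
t 10.02 Mz 0.0341 sd 0.038 tau6 0.0409 sd 0.015 q6 -46.41 turn(rad) 0.8395 F 3.4 op 0.681
182 [127 128 121] [112 113 108]
183 [104  84  48] [104  83  42]
184 [92 88 83] [95 84 66]
185 [21 48 96] [12 44 96]
186 [ 13  46 100] [14 46 99]
187 [ 22  48 103] [ 24  48 102]
188 [105  37  34] [115  34  27]
189 [130  34  15] [126  29  10]
190 [129  32  12] [128  32  12]
191 [203  53  29] [205  53  28]
192 [173 137 127] [160 138 130]
193 [167 175 173] [182 192 187]
```

View pics/v3.png

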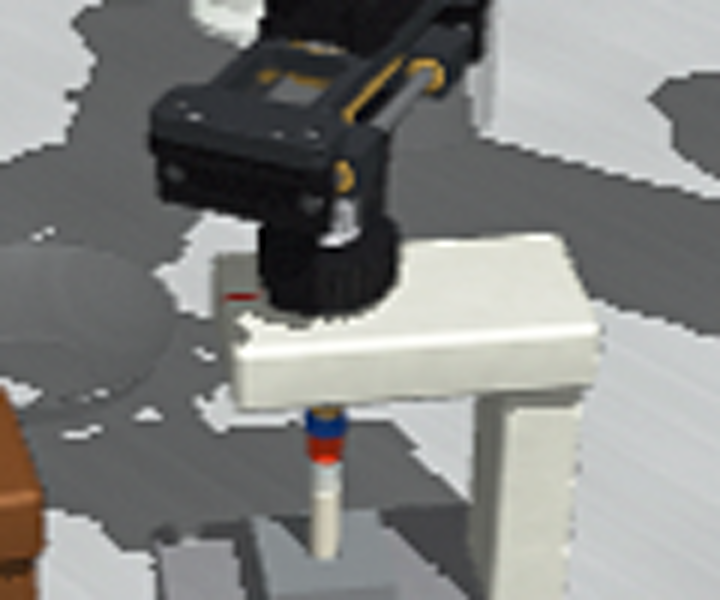

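```bash
cat > b.py <<'E'
import cv2,glob,numpy as np,re
for f in sorted(glob.glob("pics/cur_*.png"),key=lambda f:int(re.findall(r"\d+",f)[0])):
    im=cv2.resize(cv2.imread(f).astype(np.float32),(120,100),interpolation=cv2.INTER_AREA)[:,:,::-1]
    p=im[64:77,51:57].mean(1)  # rows 179..191
    x=p[:,0]-p[:,2]; y=x[5:12]  # rows 184..190
    lo,hi=-85,115
    # bluetop and boundary
    print(f[9:-4],"bnd %.2f"%(191-np.clip((y-lo)/(hi-lo),0,1).sum()), "r183-190 R-B:",np.round(x[3:12]).astype(int))
E
python3 b.py
```

```text
413 bnd 185.88 r183-190 R-B: [ -8 -77 -72   9  95 100  98  97 103]
475 bnd 186.69 r183-190 R-B: [  5 -57 -81 -69  20  98 100  97 102]
512 bnd 186.78 r183-190 R-B: [  6 -55 -81 -74   6  97 101  97 102]
548 bnd 186.86 r183-190 R-B: [ 13 -43 -80 -77  -7  97 102  97 102]
585 bnd 187.00 r183-190 R-B: [ 13 -39 -80 -82 -31  96 102  97 102]
622 bnd 187.11 r183-190 R-B: [ 14 -27 -79 -84 -45  88 103  98 102]
663 bnd 187.17 r183-190 R-B: [ 15 -10 -74 -84 -48  72 102  99 103]
705 bnd 187.23 r183-190 R-B: [ 16   1 -73 -84 -58  72 102  98 102]
747 bnd 187.35 r183-190 R-B: [ 16   4 -66 -83 -64  44 102  99 102]
788 bnd 187.42 r183-190 R-B: [ 17  15 -59 -83 -68  30 100  99 101]
830 bnd 187.53 r183-190 R-B: [ 17  18 -56 -83 -74   9  99 101 102]
877 bnd 187.54 r183-190 R-B: [ 14  31 -44 -82 -77  -3 100 101 102]
918 bnd 187.65 r183-190 R-B: [ 11  37 -40 -81 -82 -24  98 102 102]
960 bnd 187.71 r183-190 R-B: [ 11  29 -31 -80 -85 -44  97 103 103]
1002 bnd 187.71 r183-190 R-B: [ 10  36  -9 -76 -84 -48  74 102 104]
```

The boundary tracks the foot very well and is still moving at every step, so there is no contact yet. Continuing.

```bash
sed -i 's/y=x\[5:12\]/y=x[7:13]/;s/191-np/192-np/;s/x\[3:12\]/x[3:13]/' b.py
python3 -m pendant '[[[0,0,0],[0,0.04,0],0.6]]'|head -1;python3 r.py;python3 -m pendant '[[[0,0,0],[0,0,0],0.6]]'|head -1;python3 m.py 5;python3 b.py|tail -9
```

```text
time_s: 10.15
inst Mz 0.467 tau6 0.0072 qd6 29.32
time_s: 10.23
t 10.48 Mz 0.0349 sd 0.026 tau6 0.0383 sd 0.014 q6 -44.12 turn(rad) 0.8795 F 4.8 op 0.681
705 bnd 187.29 r183-190 R-B: [ 16   1 -73 -84 -58  72 102  98 102 116]
747 bnd 187.46 r183-190 R-B: [ 16   4 -66 -83 -64  44 102  99 102 117]
788 bnd 187.56 r183-190 R-B: [ 17  15 -59 -83 -68  30 100  99 101 116]
830 bnd 187.69 r183-190 R-B: [ 17  18 -56 -83 -74   9  99 101 102 116]
877 bnd 187.76 r183-190 R-B: [ 14  31 -44 -82 -77  -3 100 101 102 116]
918 bnd 187.89 r183-190 R-B: [ 11  37 -40 -81 -82 -24  98 102 102 116]
960 bnd 188.00 r183-190 R-B: [ 11  29 -31 -80 -85 -44  97 103 103 116]
1002 bnd 188.13 r183-190 R-B: [ 10  36  -9 -76 -84 -48  74 102 104 117]
1048 bnd 188.19 r183-190 R-B: [  8  29   2 -74 -86 -58  74 103 104 117]
```

```bash

python3 -m pendant '[[[0,0,0],[0,0.04,0],0.6]]'|head -1;python3 r.py;python3 -m pendant '[[[0,0,0],[0,0,0],0.6]]'|head -1;python3 m.py 5;python3 b.py|tail -2
```

```text
time_s: 10.57
inst Mz 0.495 tau6 0.0598 qd6 29.22
time_s: 10.65
t 10.90 Mz 0.0822 sd 0.036 tau6 0.0865 sd 0.012 q6 -41.83 turn(rad) 0.9193 F 6.6 op 0.685
1048 bnd 188.19 r183-190 R-B: [  8  29   2 -74 -86 -58  74 103 104 117]
1090 bnd 188.28 r183-190 R-B: [  8  24   4 -71 -85 -61  58 103 104 116]
```

Clear step: both torque readings jumped about 0.05 N·m, i.e. ≈5 N. One more 0.04 rad step to confirm (expect +0.03, ≈8 N, still a light rest).

```bash

python3 -m pendant '[[[0,0,0],[0,0.04,0],0.6]]'|head -1;python3 r.py;python3 -m pendant '[[[0,0,0],[0,0,0],0.6]]'|head -1;python3 m.py 5;python3 b.py|tail -2
```

```text
time_s: 10.98
inst Mz 0.581 tau6 0.0909 qd6 29.13
time_s: 11.07
t 11.32 Mz 0.1363 sd 0.023 tau6 0.1299 sd 0.005 q6 -39.54 turn(rad) 0.9592 F 5.7 op 0.682
1090 bnd 188.28 r183-190 R-B: [  8  24   4 -71 -85 -61  58 103 104 116]
1132 bnd 188.32 r183-190 R-B: [  7  20  10 -67 -84 -62  51 101 104 117]
```

Confirmed (≈9 N by torque, foot stopped). Release the ring, rise to the inner knob, and look before closing.

```bash

python3 -m pendant '[[[0,0,0],[0,0,0],0.4],[[0,0,0],[0,0,0],0.2],[[0,0,0],[0,0,0],0],[[0,0,0],[0,0,0],0],[[0,0,0],[0,0,0],0],[[0,-1.3,0],[0,0,0],0],[[0,-1.3,0],[0,0,0],0],[[0,0,0],[0,0,0],0],[[0,0,0],[0,0,0],0]]'
python3 st.py;python3 m.py 2;  cp pics/$(ls -t pics|head -1) pics/v4.png; python3 b.py|tail -1
```

```text
time_s: 12.07
position: [0.4922, -0.0831, 0.2813]
tcp_rot: [[0.294, 0.003, 0.956], [-0.956, -0.001, 0.294], [0.002, -1.0, 0.002]]
force: [-0.0, 0.5, -0.6]
opening: 0.998
t 12.0667 p [ 0.4922 -0.0831  0.2813] ang_z 17.069136616701634 y [ 0.0029 -0.0011 -1.    ] q [-22.4304  21.4008 100.6633   0.0096  57.758  -39.5045] F [-0.0318  0.488  -0.5671] M [-0.0241  0.032  -0.0213] op 0.998244821448896
tool shift cm to axis [-0.1221 -0.0003 -0.0368]
t 12.17 Mz -0.0113 sd 0.012 tau6 0.0003 sd 0.000 q6 -39.51 turn(rad) 0.9601 F 1.4 op 0.998
1217 bnd 188.32 r183-190 R-B: [  7  20   9 -67 -85 -62  52 102 105 117]
```

View pics/v4.png

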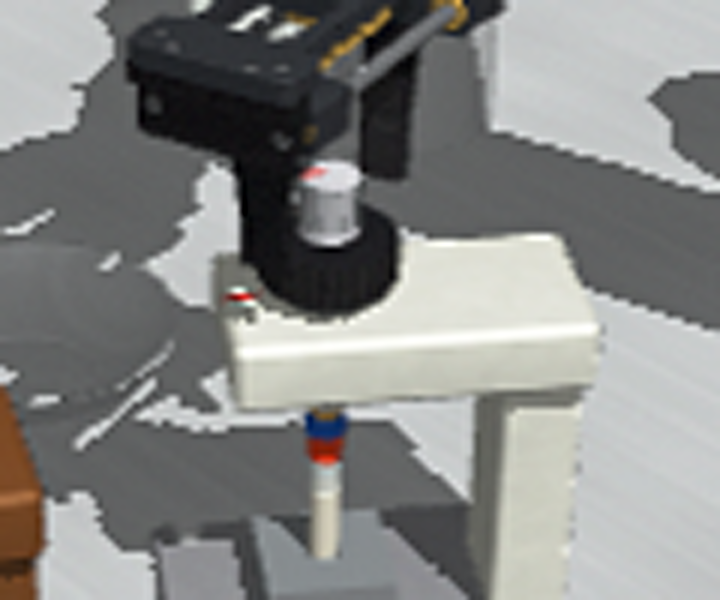

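Released cleanly: foot boundary unchanged (188.32), the red mark on the inner knob still at (315,172), and the knob stands between the fingers. Now I close on it.

```bash

python3 -m pendant '[[[-0.1,0,0],[0,0,0],0],[[0,0,0],[0,0,0],0.3],[[0,0,0],[0,0,0],0.5],[[0,0,0],[0,0,0],0.6],[[0,0,0],[0,0,0],0.7],[[0,0,0],[0,0,0],0.9],[[0,0,0],[0,0,0],0.9],[[0,0,0],[0,0,0],0.9],[[0,0,0],[0,0,0],0.9]]'
python3 st.py;python3 m.py 3;  cp pics/$(ls -t pics|head -1) pics/v5.png
```

```text
time_s: 12.92
position: [0.4911, -0.0818, 0.2808]
tcp_rot: [[0.294, 0.0, 0.956], [-0.956, -0.0, 0.294], [0.0, -1.0, 0.0]]
force: [-0.1, 0.6, 0.6]
opening: 0.479
t 12.9167 p [ 0.4911 -0.0818  0.2808] ang_z 17.073407508451563 y [ 0.0001 -0.     -1.    ] q [-22.339   21.3934 100.7784  -0.0002  57.823  -39.4123] F [-0.1494  0.5572  0.555 ] M [-0.0776 -0.0211 -0.0273] op 0.47947030203738045
tool shift cm to axis [0.0325 0.     0.0343]
t 13.07 Mz -0.0045 sd 0.023 tau6 0.0001 sd 0.000 q6 -39.41 turn(rad) 0.9600 F 1.1 op 0.344
```

View pics/v5.png

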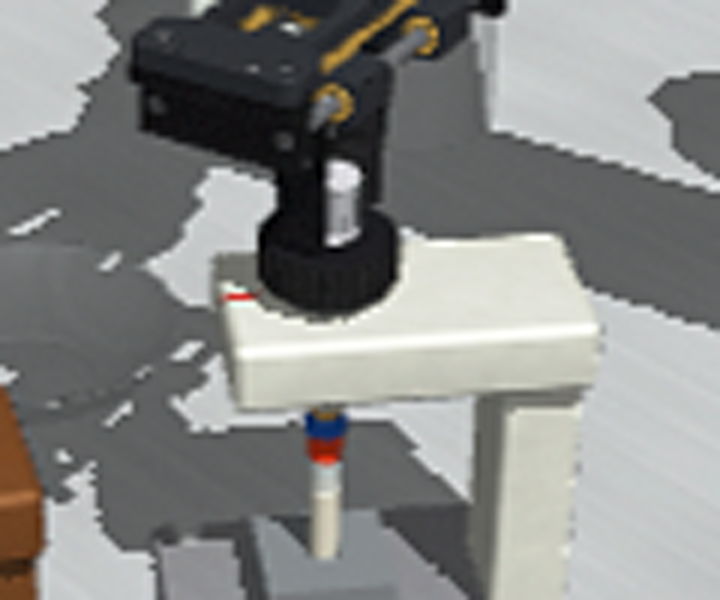

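Still closing; a few more rows.

```bash

python3 -m pendant '[[[0,0,0],[0,0,0],0.9],[[0,0,0],[0,0,0],0.9],[[0,0,0],[0,0,0],0.9]]'
python3 st.py;python3 m.py 3
```

```text
time_s: 13.32
position: [0.4908, -0.0819, 0.2808]
tcp_rot: [[0.294, -0.001, 0.956], [-0.956, -0.0, 0.294], [-0.0, -1.0, -0.001]]
force: [-1.4, -1.2, 1.6]
opening: 0.291
t 13.3167 p [ 0.4908 -0.0819  0.2808] ang_z 17.084206508302334 y [-0.0007 -0.0002 -1.    ] q [-22.3482  21.3888 100.7927  -0.0315  57.8536 -39.4157] F [-1.3637 -1.1659  1.5892] M [-0.2345  0.2554  0.0272] op 0.29109590485019904
tool shift cm to axis [ 0.0335 -0.0001  0.065 ]
t 13.47 Mz 0.0084 sd 0.030 tau6 0.0132 sd 0.001 q6 -39.41 turn(rad) 0.9599 F 2.4 op 0.291
```

```bash

python3 -m pendant '[[[0,0,0],[0,0.04,0],0.9],[[0,0,0],[0,0,0],0.9]]'|head -1;python3 m.py 5
python3 -m pendant '[[[0,0,0],[0,0.05,0],0.9],[[0,0,0],[0,0.05,0],0.9],[[0,0,0],[0,0.05,0],0.9],[[0,0,0],[0,0.05,0],0.9],[[0,0,0],[0,0.05,0],0.9],[[0,0,0],[0,0,0],0.9],[[0,0,0],[0,0,0],0.9],[[0,0,0],[0,0.04,0],0.9],[[0,0,0],[0,0,0],0.9]]'|head -1;python3 m.py 5;  cp pics/$(ls -t pics|head -1) pics/v6.png;python3 b.py|tail -2
```

```text
time_s: 13.63
t 13.88 Mz 0.0581 sd 0.037 tau6 0.0798 sd 0.017 q6 -37.16 turn(rad) 0.9991 F 3.5 op 0.289
time_s: 14.63
t 14.88 Mz 0.1095 sd 0.038 tau6 0.1167 sd 0.011 q6 -20.58 turn(rad) 1.2886 F 3.6 op 0.292
1388 bnd 188.28 r183-190 R-B: [  7  20   9 -73 -84 -61  58 102 104 117]
1488 bnd 188.19 r183-190 R-B: [  7  22   5 -78 -86 -48  75 103 103 104]
```

View pics/v6.png

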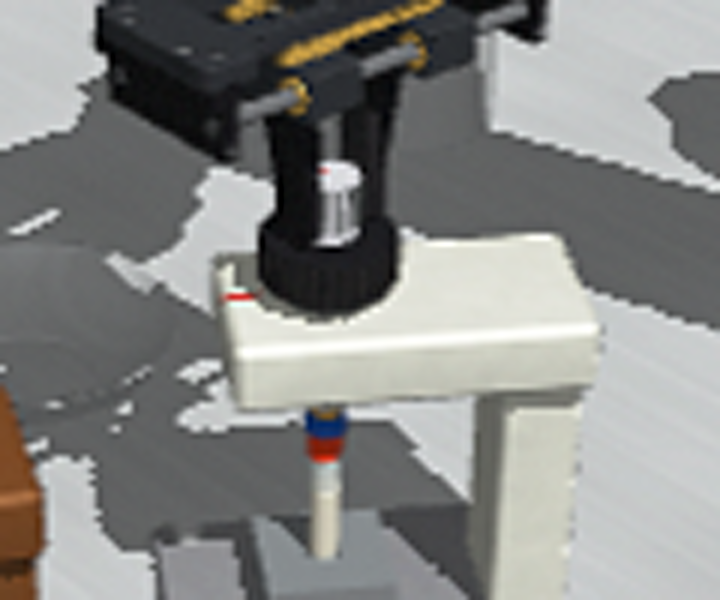

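Tube and foot rise with the knob (boundary 188.32 → 188.19); turned 0.33 rad so far. 0.57 rad left.

```bash

python3 -m pendant '[[[0,0,0],[0,0.05,0],0.9],[[0,0,0],[0,0.05,0],0.9],[[0,0,0],[0,0.05,0],0.9],[[0,0,0],[0,0.05,0],0.9],[[0,0,0],[0,0.05,0],0.9],[[0,0,0],[0,0.05,0],0.9],[[0,0,0],[0,0.05,0],0.9],[[0,0,0],[0,0.05,0],0.9],[[0,0,0],[0,0.05,0],0.9],[[0,0,0],[0,0.04,0],0.9],[[0,0,0],[0,0.04,0],0.9],[[0,0,0],[0,0,0],0.9],[[0,0,0],[0,0,0],0.9],[[0,0,0],[0,0.04,0],0.9],[[0,0,0],[0,0,0],0.9]]'|head -1;python3 m.py 5;  cp pics/$(ls -t pics|head -1) pics/v7.png;python3 b.py|tail -2
```

```text
time_s: 16.13
t 16.38 Mz 0.1398 sd 0.022 tau6 0.1542 sd 0.012 q6 12.08 turn(rad) 1.8587 F 4.2 op 0.290
1488 bnd 188.19 r183-190 R-B: [  7  22   5 -78 -86 -48  75 103 103 104]
1638 bnd 187.96 r183-190 R-B: [  7  21   5 -80 -78  10 101 103  94  67]
```

View pics/v7.png

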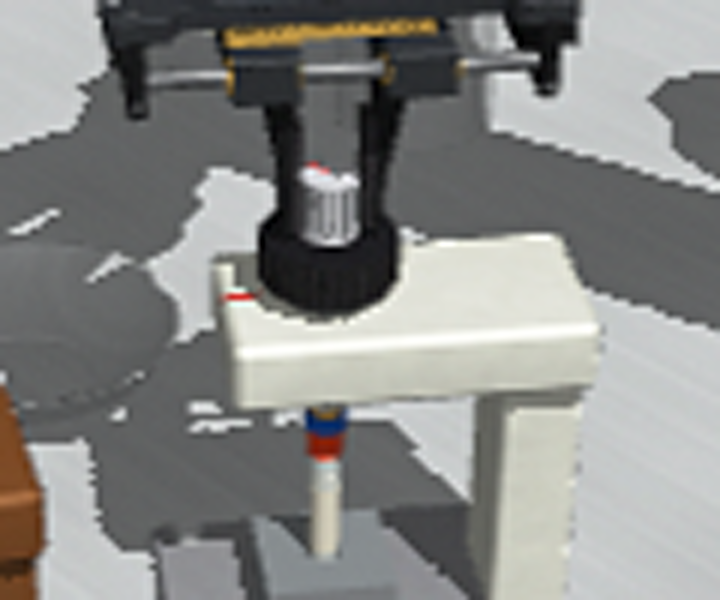

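Tool turned 0.899 rad and torque rose as expected for ≈20 N. Release, rise and back off to check.

```bash

python3 -m pendant '[[[0,0,0],[0,0,0],0.6],[[0,0,0],[0,0,0],0.4],[[0,0,0],[0,0,0],0.2],[[0,0,0],[0,0,0],0],[[0,0,0],[0,0,0],0],[[0,0,0],[0,0,0],0],[[0,-2,0],[0,0,0],0],[[0,-3,0],[0,0,0],0],[[0,-3,0],[0,0,0],0],[[0,-3,0],[0,0,0],0],[[0,0,0],[0,0,0],0]]'; python3 st.py
```

```text
time_s: 17.3
position: [0.4938, -0.0826, 0.3968]
tcp_rot: [[-0.566, 0.012, 0.824], [-0.824, -0.005, -0.566], [-0.003, -1.0, 0.013]]
force: [0.8, 0.0, -0.5]
opening: 0.975
t 17.3 p [ 0.4938 -0.0826  0.3968] ang_z -34.48718438884122 y [ 0.0124 -0.0045 -0.9999] q [-22.3217  13.5106  91.7887   0.0305  73.9469  12.156 ] F [ 0.8443  0.0055 -0.5402] M [-0.1041  0.0729  0.0396] op 0.974533484598753
tool shift cm to axis [ 0.0794 -0.0031 -0.2254]
```

```bash

python3 -m pendant '[[[-3,0,-2],[0,0,0],0],[[-3,0,-2],[0,0,0],0],[[-3,0,-2],[0,0,0],0],[[-3,0,-2],[0,0,0],0],[[-3,0,-2],[0,0,0],0],[[-3,0,-2],[0,0,0],0],[[-3,0,-2],[0,0,0],0],[[-3,0,-2],[0,0,0],0],[[-3,0,-2],[0,0,0],0],[[0,0,0],[0,0,0],0],[[0,0,0],[0,0,0],0],[[0,0,0],[0,0,0],0]]'; python3 m.py 1; python3 b.py|tail -1; python3 - <<'E'
from h import *
from rig import bot
c=bot.capture("top");zoom(c["img"],345,230,50,45,6,"pics/tzf.png");cv2.imwrite("pics/topf.png",c["img"][:,:,::-1])
E
cp pics/$(ls -t pics|grep cur|head -1) pics/v8.png
```

```text
time_s: 18.3
position: [0.4952, 0.2424, 0.3901]
tcp_rot: [[-0.566, -0.001, 0.825], [-0.825, -0.001, -0.566], [0.001, -1.0, -0.0]]
force: [1.0, 0.2, 0.0]
opening: 1.0
t 18.35 Mz 0.0225 sd 0.000 tau6 -0.0028 sd 0.000 q6 48.95 turn(rad) 1.8607 F 0.8 op 1.000
1835 bnd 188.10 r183-190 R-B: [  7  21   5 -79 -76  10 100 102  91  43]
```

View pics/tzf.png

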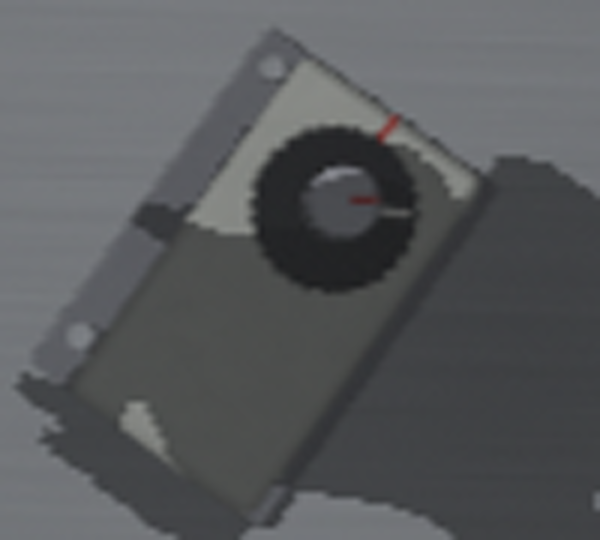

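View pics/topf.png

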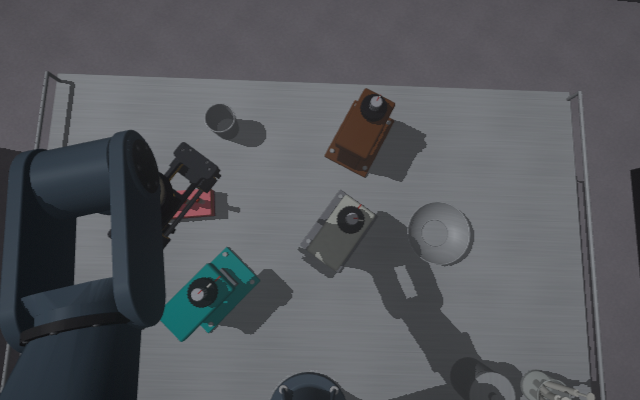

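View pics/v8.png

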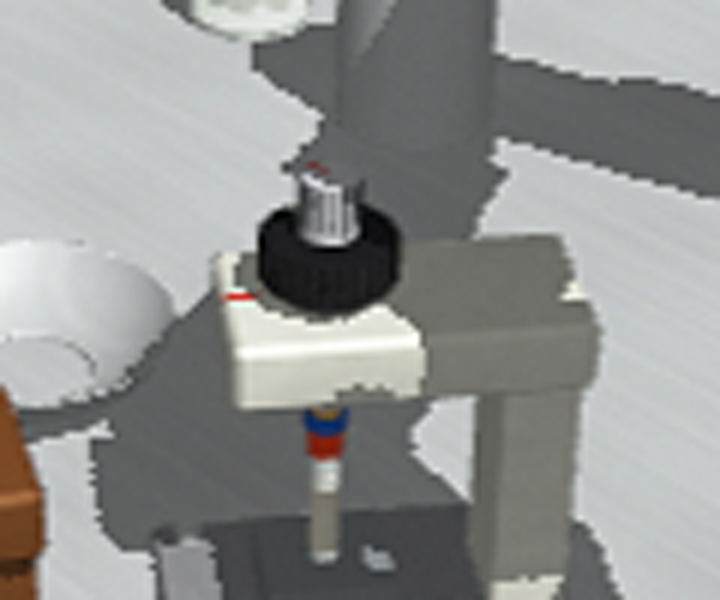

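Both knobs turned and nothing else moved. By eye the inner mark turned about 0.8 rad, so I'll measure it properly.

```bash
python3 - <<'E'
from h import *
from rig import bot
T=bot.capture("top")
for f in("top0","topf"):
    im=cv2.imread(f"pics/{f}.png")[:,:,::-1].astype(float)
    w=np.clip(im[...,0]-im[...,2]-15,0,None); 
    yy,xx=np.mgrid[:400,:640]; m=(np.hypot(xx-353.5,yy-217.5)<6); w=w*m
    u,v=(w*xx).sum()/w.sum(),(w*yy).sum()/w.sum()
    P=onz(T,u,v,.233)
    g=im.min(2); mm=(np.hypot(xx-350.5,yy-220)<13)&(yy>200)
    # white ring mark: bright, outside knob
    w2=np.clip(im.mean(2)-55,0,None)*(np.hypot(xx-351.7,yy-218.3)>7.6)*(np.hypot(xx-350.3,yy-219.8)<12)*(xx>350)
    u2,v2=(w2*xx).sum()/w2.sum(),(w2*yy).sum()/w2.sum();P2=onz(T,u2,v2,.205)
    for ax in((.4915,-.082),(.492,-.0815)):
        a=P[:2]-ax;b=P2[:2]-ax
        print(f,"inner",np.hypot(*a)*1e3,np.arctan2(a[1],a[0]),"ring",np.hypot(*b)*1e3,np.arctan2(b[1],b[0]))
E
```

```text
top0 inner 8.487586335320858 -0.5985951694052856 ring 23.503350524105098 -0.6703214154642576
top0 inner 8.385099574296689 -0.681552181876392 ring 23.432689013722786 -0.7003024048741353
topf inner 8.06707712320327 -1.3904042137878594 ring 24.024230623057868 -1.5889241751492682
topf inner 8.489202081225466 -1.4589678194141154 ring 24.538121853767908 -1.6089292580357923
```

Mark-based turns are ring ≈0.91 rad and inner knob ≈0.8 ± 0.1 rad. With the torque readings that gives roughly 28–30 N, so I'm handing in.

```bash
python3 -c "
from rig import bot
print(bot.hand_in())"
```

```text
the job is handed in; nothing more can be done
None
```

The press is left pressing at roughly 28–30 N and the job is handed in, about 18.5 s into the 64 s limit. I estimated the force from wrist torque and turn angles, as nothing measures it directly.

- **Coarse ring:** I turned it clockwise in 0.04 rad steps. The residual torque stayed at about 0.037 N·m, then jumped by 0.05 at contact. One more step confirmed it, reaching about 9 N, still a light rest. The foot did not move when I let go of the ring.
- **Fine knob:** I turned only this, by 0.90 rad of tool rotation. The torque rose 0.074 N·m over the last 0.86 rad, against 0.062 expected from 24 N per rad. In the pictures the tube and foot rose with the knob.
- **Final check:** The gripper is open, clear of everything and reads no contact force. The rack's visible end, the dish, the canister and both look-alike presses show no movement in the last top picture; the arm hid part of the rack.

**Checks that disagreed:** the marks in the top view give smaller turns than the tool did.

| | Tool turn (rad) | Mark turn (rad) |
|---|---|---|
| Ring | 0.96 | about 0.91 |
| Inner knob | 0.90 | about 0.79 ± 0.1 |

The gap is within the error of reading a mark about 5 pixels from the axis, though a little slip or give in the grip is possible. Even at the lower figure for the inner knob, the force comes to about 28 N, inside the 18–42 N range.

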